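Tip the tote, then scoop the ball knobs out of its corner

TASK

Fetch the four ball knobs out of the plastic tote with the hand scoop: first tip the tote up by one of its short ends so the knobs roll to the other end and set it flat again, then take it afresh by a long side and tip it so they gather in one corner, and set it flat. Scoop all four out of that corner, lift them clear of the tote together in the scoop, and tip them into the steel tray. Lay the scoop down level on the bench, and leave the tote flat and the can, screwdriver and wood offcut where they are.

Things in the scene. Friction and masses are not known exactly. Their poses are not given: they have to be found in the camera images.
- tote_mid (a point): Open plastic tote, loose, about 0.45 kg, flat on the bench, its length roughly along the robot's x. Point: centre of the tote, half-way up (35 mm above the bench). x along its length, y along its width, z up. Shell 240 x 180 x 70 mm outside, vertical walls and floor 4 mm thick; on its rim see the rim points.
- tote_rim_end (a point): Middle of the rim of the tote's far (+x) end, 64 mm above the bench, 120 mm from the tote's centre. The rim is the top 12 mm of every wall, 9 mm thick, flush inside and reaching 5 mm outside the shell: 250 x 190 mm over the rim. The opposite end's is the same. Pinched across and lifted, the tote pivots on the opposite bottom edge of its shell, which grips the bench.
- tote_rim_side (a point): Middle of the rim of the tote's left (+y) long side, 64 mm above the bench, 90 mm from the tote's centre; the right side's is the same, mirrored. Tilt the grasp along with the wall as the tote tips. A little slope (0.2 rad) towards the end where the knobs lie, at the same time, keeps them from spreading out along the side.
- tote_corner0 (a point): Inside corner of the tote's floor, where its inner walls meet at the near (-x) end and the tote's left (+y) side; on top of the 4 mm floor. Gathered means all four knobs' centres within 120 mm of one such corner.
- tote_corner1 (a point): Inside corner of the tote's floor, where its inner walls meet at the near (-x) end and the tote's right (-y) side; on top of the 4 mm floor. Gathered means all four knobs' centres within 120 mm of one such corner.
- tote_corner2 (a point): Inside corner of the tote's floor, where its inner walls meet at the far (+x) end and the tote's left (+y) side; on top of the 4 mm floor. Gathered means all four knobs' centres within 120 mm of one such corner.
- tote_corner3 (a point): Inside corner of the tote's floor, where its inner walls meet at the far (+x) end and the tote's right (-y) side; on top of the 4 mm floor. Gathered means all four knobs' centres within 120 mm of one such corner.
- knob0: Black plastic ball knob, 25 mm in diameter, 16 g, with a small brass threaded insert; loose on the tote's floor, one of four alike. Origin at its centre (axes turn as it rolls). Slippery; it stays put on a level floor and rolls when the floor tilts more than about 0.15 rad; 0.4 to 0.5 rad sends it across within a second.
- knob1: Black plastic ball knob, 25 mm in diameter, 16 g, with a small brass threaded insert; loose on the tote's floor, one of four alike. Origin at its centre (axes turn as it rolls). Slippery; it stays put on a level floor and rolls when the floor tilts more than about 0.15 rad; 0.4 to 0.5 rad sends it across within a second.
- knob2: Black plastic ball knob, 25 mm in diameter, 16 g, with a small brass threaded insert; loose on the tote's floor, one of four alike. Origin at its centre (axes turn as it rolls). Slippery; it stays put on a level floor and rolls when the floor tilts more than about 0.15 rad; 0.4 to 0.5 rad sends it across within a second.
- knob3: Black plastic ball knob, 25 mm in diameter, 16 g, with a small brass threaded insert; loose on the tote's floor, one of four alike. Origin at its centre (axes turn as it rolls). Slippery; it stays put on a level floor and rolls when the floor tilts more than about 0.15 rad; 0.4 to 0.5 rad sends it across within a second.
- scoop_grip (a point): Steel hand scoop with a wooden handle, loose, 0.22 kg, lying level, mouth towards its own -x. Point: centre of the handle, 44 mm above the bench. x from mouth to handle, y across, z square to the pan's floor (up). Handle 98 mm long, flat-sided, 19 mm wide (y), 24 mm tall, rising at 0.42 rad (24 deg) towards its end. The lip's edge is 130 mm from here along -x and 44 mm lower.
- scoop_lip (a point): Middle of the scoop's front lip, on the underside of the pan (on the bench as it lies). Same axes as the grip point: the pan runs 80 mm along +x from here and 58 mm to each side; sheet 2 mm. Its back wall is 34 mm high; the side walls fall from that to 14 mm and end 24 mm behind the lip, which is open.
- tray: Open flat steel tray, loose, 0.55 kg, 200 mm (x) x 150 mm (y) x 32 mm high, walls and floor 3 mm. Origin at the centre of its underside, on the bench. It stands on one side of the tote, the scoop lies on the other.
- oil_can: Bystander: upright metal can, 58 mm in diameter, 150 mm tall, beyond the tote. Origin at the centre of its underside.
- driver: Bystander: screwdriver with a black handle, 200 mm long, lying beyond the tote. Origin half-way along it, on the bench; x along it.
- offcut: Bystander: wood offcut, 70 x 110 x 38 mm, lying beyond the tote. Origin at the centre of its underside.
Things that resemble listed ones, but are neither listed nor needed, are in the scene too. Of the things that look like the part that bears scoop_grip, the middle-sized one is meant.

How it is judged (in metres and radians):
On the way, in this order (a step that is already met when the one before it is completed fails the run):
1. the tote is tipped endways (its length slopes more than 0.2 rad) ((angle between tote_mid's own x axis and vertical below 1.3708 rad or angle between tote_mid's own x axis and vertical above 1.7708 rad)), for 0.2 s.
2. the tote is set flat on the bench again (angle between tote_mid's own z axis and vertical below 0.05 rad and height (world z) of tote_mid below 0.042 m), for 0.2 s.
3. the tote is tipped sideways (its width slopes more than 0.2 rad) ((angle between tote_mid's own y axis and vertical below 1.3708 rad or angle between tote_mid's own y axis and vertical above 1.7708 rad)), for 0.2 s.
4. the tote is set flat again and all four knobs lie in one corner (centres within 120 mm of one inside corner of its floor) (all of step 2 and (distance between each of knob0, knob1, knob2, knob3 and tote_corner0 below 0.12 m or distance between each of knob0, knob1, knob2, knob3 and tote_corner1 below 0.12 m or distance between each of knob0, knob1, knob2, knob3 and tote_corner2 below 0.12 m or distance between each of knob0, knob1, knob2, knob3 and tote_corner3 below 0.12 m)), for 0.2 s.
5. all four knobs are in the scoop together, lifted clear of the tote (their centres over 85 mm above the bench) (x of knob0 in the frame of scoop_lip between 0 and 0.08 m and y of knob0 in the frame of scoop_lip between -0.058 and 0.058 m and z of knob0 in the frame of scoop_lip between 0 and 0.05 m and height (world z) of each of knob0, knob1, knob2, knob3 above 0.085 m and x of knob1 in the frame of scoop_lip between 0 and 0.08 m and y of knob1 in the frame of scoop_lip between -0.058 and 0.058 m and z of knob1 in the frame of scoop_lip between 0 and 0.05 m and x of knob2 in the frame of scoop_lip between 0 and 0.08 m and y of knob2 in the frame of scoop_lip between -0.058 and 0.058 m and z of knob2 in the frame of scoop_lip between 0 and 0.05 m and x of knob3 in the frame of scoop_lip between 0 and 0.08 m and y of knob3 in the frame of scoop_lip between -0.058 and 0.058 m and z of knob3 in the frame of scoop_lip between 0 and 0.05 m), for 0.2 s.
At the end, for the whole second after the job is handed in: All four knobs lie still inside the steel tray, the tote stands flat on the bench (within 0.05 rad), the scoop lies level, pan down, on the bench itself, not in the tote or tray (within 0.1 rad, its handle's centre at most 46.5 mm above the bench), and nothing is held (all of step 2 and x of knob0 in the frame of tray between -0.1 and 0.1 m and y of knob0 in the frame of tray between -0.075 and 0.075 m and z of each of knob0, knob1, knob2, knob3 in the frame of tray below 0.045 m and linear speed of each of knob0, knob1, knob2, knob3 below 0.03 m/s and x of knob1 in the frame of tray between -0.1 and 0.1 m and y of knob1 in the frame of tray between -0.075 and 0.075 m and x of knob2 in the frame of tray between -0.1 and 0.1 m and y of knob2 in the frame of tray between -0.075 and 0.075 m and x of knob3 in the frame of tray between -0.1 and 0.1 m and y of knob3 in the frame of tray between -0.075 and 0.075 m and angle between scoop_grip's own z axis and vertical below 0.1 rad and height (world z) of scoop_grip below 0.0465 m); the robot touches nothing.
It fails at once if the can is moved more than 30 mm (distance of oil_can from where it was at the start of the episode above 0.03 m).
It fails at once if the screwdriver is moved more than 30 mm (distance of driver from where it was at the start of the episode above 0.03 m).
It fails at once if the wood offcut is moved more than 30 mm (distance of offcut from where it was at the start of the episode above 0.03 m).
It also fails if it takes over 72 s, if anything falls off the work surface, if the arm or the gripper's body presses on something with over 40 N, if the wrist force passes 120 N, or if a joint passes its speed limit or range.

ROBOT

A 6-joint arm with a two-finger parallel gripper is mounted at the origin on the work surface. World frame = base frame: x ahead of the robot, y to its left, z up, the work surface at z = 0. Lengths are in mm, angles in degrees, forces in N, time in s.
With the tool pointing down it reaches from about 375 to 925 mm from the base axis. Payload 5.7 kg.
Tool frame: the origin (TCP) lies midway between the tips of the shut fingers; the grasp point (between the pads) lies 19 mm behind it (manip.pinch_z is the distance from the TCP to the grasp point, in mm); z points along the fingers, y is the line along which they close (so a half turn about z gives the same grasp; the last joint's range is limited). The gripper opens to 88 mm and grips with 3 to 60 N. Pads are 20 mm wide; open, the fingers measure 115 mm over their backs; the gripper's body (75 mm by 178 mm) begins 61 mm behind the grasp point.
Start: joints at [-81.022, 20.558, 86.54, -0, 72.909, -6.595], TCP at [161.064, -577.941, 188.923] pointing down, gripper open.
Joint ranges: [-170.27, 170.27], [-57.76, 135], [12.27, 136.19], [-55.21, 235.2], [11.17, 155.16], [-170.74, 170.74]. Speed limits (degrees/s): [136.94, 136.94, 180, 180, 180, 180].

INTERFACE

Orientations are given as [roll, pitch, yaw] about the fixed x, y, z axes, in that order (R = Rz(yaw) Ry(pitch) Rx(roll)).
In Python, from workcell import manip gives the robot as it stands. Calls block until the motion is done:
- manip.goto(position, orientation): joint-space move of the TCP to a pose.
- manip.move_l(position, attitude=None, speed=150): straight line of the TCP; attitude=None keeps the orientation; speed is the mean speed in mm/s.
- manip.set_joints(angles): joint-space move.
- manip.grip(opening, f_grip=None): finger opening in mm; f_grip is the grip in N (None keeps the last); returns when the fingers have stopped.
- manip.hold(seconds).
- manip.inverse_kinematics(position, orientation): joint angles nearest the present ones, or None.
- manip.capture(name): name is "side" or "top" or "wrist"; returns (picture, depth): 420x560x3 uint8, red, green, blue; 420x560 float32, mm along the optical axis (not along the pixel's ray), 0 where there is no reading.
- manip.calibration(name): a dict with "intrinsics" (3x3 intrinsics, pixels), "R" (3x3) and "t" (3): a world point X has camera coordinates R X + t. Camera axes: x right, y down, z forward; pixel columns grow to the right and rows downward; lengths in mm; the calibration is good to about 2 mm. A picture is of the moment at which its call begins: read the wrist's pose just before it. calibration takes no time and is no camera call; for the wrist camera it gives the pose at the moment of the call.
A pose or a line that the arm cannot do raises manip.Unreachable and nothing moves.
- manip.job_done(): hands the job in; it is judged then, once.
Trained networks look in the newest picture that a camera, given by its name, has taken for a name from the list of things; names that differ only in an ending like _2 or _b are one class to them, and where a whole thing is asked for, a point or a joint stands for the part that bears it (a point fixed in the world has none). Each returns a list of dicts, best first, with "p" (0 to 1); they miss things now and then, are a little off and sometimes report something else, mostly with a low value. They report only what shows in the picture. A call takes as long as a camera call. They do not tell look-alikes from the thing itself.
- manip.look_for(camera, name): "at" ([column, row] as shares, 0 to 1, of the picture: columns of its width, rows of its height, amid what is visible of it).
- manip.masks_of(camera, name): "pixels" (420x560 bool, what is visible of it) and "at" ([column, row] as shares, 0 to 1, of the picture: columns of its width, rows of its height, amid what is visible of it).
Readings, each from a call of its own:
- manip.get_time_s(): time.
- manip.get_qpos(): joint angles.
- manip.get_qd(): joint speeds.
- manip.get_joint_torque(): joint torques, N m.
- manip.get_tcp_pos(): TCP position.
- manip.get_tool_rot(): TCP orientation.
- manip.get_contact_force(): force on the tool from outside, world axes, zero at the start.
- manip.get_moment(): the same for the moment, N m.
- manip.get_gripper_width(): finger opening in mm.
- manip.get_grasp_force(): force on a finger pad.
Only numpy, scipy, OpenCV 4.12 (cv2) and the standard library are available. Lean on these libraries where they do the work, as an engineer would, in place of code of your own. Each camera call takes 0.05 s, during which the arm holds its last target. There are 200 camera calls.

## Working session

There is one attempt and no reset: what is moved stays moved. The work goes in short steps, each a Python script; the robot and the scene stay as the last script left them, time stands still between calls to the robot, and variables do not carry over. Pictures are saved under pics/ and viewed, at most 14 in all, crops included, and the job is handed in when it is done.

```bash
ls; mkdir -p pics; cat > h.py <<'E'
import numpy as np, cv2
from workcell import manip as m
def cap(n):
    c=m.calibration(n); p,d=m.capture(n); return p,d,c
def back(c,d,us,vs):
    K=np.array(c["intrinsics"]);R=np.array(c["R"]);t=np.array(c["t"])
    z=d[vs,us]; P=np.stack([(us-K[0,2])/K[0,0]*z,(vs-K[1,2])/K[1,1]*z,z],-1)
    return (P-t)@R
def cloud(c,d,mask):
    vs,us=np.nonzero(mask&(d>0)); return back(c,d,us,vs)
def save(p,n): cv2.imwrite("pics/"+n,p[...,::-1])
E
python3 - <<'E'
from h import *
np.set_printoptions(precision=1,suppress=True)
for n in ("top","side"):
    p,d,c=cap(n); save(p,n+"0.png"); np.savez(n+"0.npz",p=p,d=d,K=c["intrinsics"],R=c["R"],t=c["t"])
    for k in ("tote_mid","knob0","scoop_grip","scoop_lip","tray","oil_can","driver","offcut"):
        if n=="side" and k not in("scoop_grip",): continue
        for r in m.masks_of(n,k)[:5]:
            P=cloud(c,d,r["pixels"])
            print(n,k,round(r["p"],2),np.array(r["at"])*[560,420],r["pixels"].sum(),*( [np.median(P,0),np.percentile(P,1,0),np.percentile(P,99,0)] if len(P) else []))
print(m.get_time_s(),m.pinch_z)
E
```

```text
pics
top tote_mid 0.69 [218.1 190.1] 6174 [593.3  25.1   4.9] [460.3 -85.4  -0.8] [715.8 119.   72.9]
top knob0 0.63 [231.8 163.5] 39 [677.  -13.2  26.3] [668.2 -21.2  20.7] [684.1  -4.3  32.5]
top knob0 0.62 [220.1 190.7] 6323 [593.4  25.3   5. ] [460.6 -87.5  -0.9] [715.9 120.3  73. ]
top knob0 0.58 [244.5 201.2] 67 [563.  -44.5  24.7] [552.4 -55.3  -0.2] [574.8 -31.6  30.5]
top knob0 0.51 [216.8 207.1] 67 [536.5  30.3  24.2] [526.3  20.2   3.2] [548.7  41.9  29.8]
top scoop_grip 0.95 [442.4 240.2] 2657 [ 465.3 -611.9    3.8] [ 375.  -701.8   -2.6] [ 583.8 -500.4   97.9]
top scoop_grip 0.83 [372.4 298.3] 683 [ 296.3 -409.5    1.9] [ 251.  -451.7   -4.2] [ 347.4 -341.    49. ]
top scoop_grip 0.8 [346.5 231. ] 1429 [ 484.7 -330.2    2.8] [ 430.  -380.1   -2.9] [ 602.2 -259.9   72.9]
top scoop_lip 0.7 [346.6 229.9] 1463 [ 485.2 -329.6    2.8] [ 429.8 -379.1   -3. ] [ 601.1 -259.4   72.9]
top scoop_lip 0.61 [444.  239.9] 2741 [ 466.9 -610.     3.8] [ 374.5 -701.7   -2.8] [ 587.5 -498.8   97.8]
top scoop_lip 0.55 [372.6 298.2] 658 [ 295.9 -407.6    2. ] [ 250.9 -451.1   -4.2] [ 347.9 -3
[... 324 characters left out ...]
.6] 4526 [423.1 309.1   3.5] [318.5 213.7  -2.3] [530.6 390.1  34.4]
top driver 0.55 [337.6 135.3] 364 [ 748.5 -300.8   22.1] [ 620.5 -319.9   -2.8] [ 808.  -284.8   29.5]
top offcut 0.95 [223.8 118.6] 1044 [793.8  20.5  37.7] [755.8 -33.6   7.1] [837.5  74.5  42.6]
top offcut 0.42 [221.3 192.2] 6310 [593.7  24.7   4.9] [460.6 -87.4  -1.1] [716.1 120.2  73. ]
side scoop_grip 0.9 [324.2 200.8] 1152 [ 489.7 -329.7    3.7] [ 429.7 -381.6   -3.5] [ 593.9 -255.1   72.4]
side scoop_grip 0.81 [345.5 144. ] 266 [ 547.9 -520.2   75.4] [ 513.1 -556.4   42.3] [ 588.3 -491.4  100.4]
side scoop_grip 0.17 [174.8 220.4] 959 [783.1  31.1  35.8] [751.6 -31.3   1.4] [834.7  80.7  40.5]
0.55 18.700000000000003
```

View pics/top0.png

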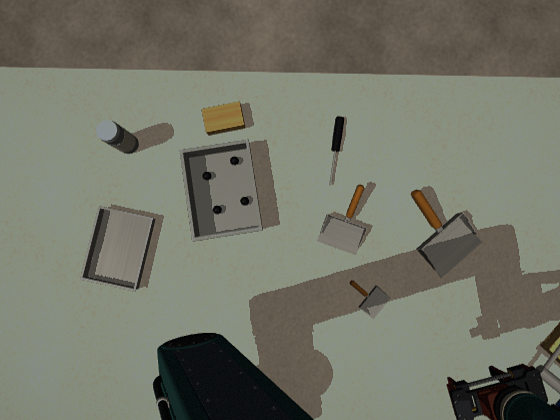

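View pics/side0.png

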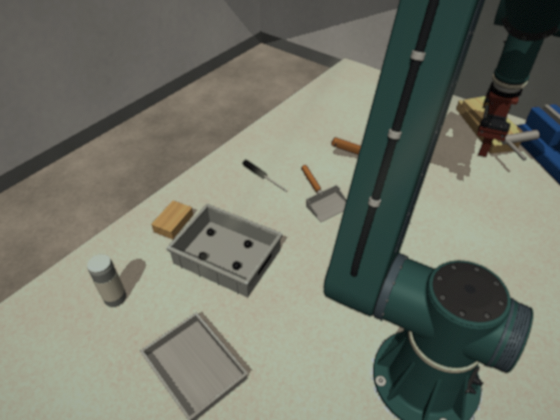

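```bash
python3 - <<'E'
from h import *
np.set_printoptions(precision=1,suppress=True)
def load(n):
    z=np.load(n+"0.npz"); return z["p"],z["d"],dict(intrinsics=z["K"],R=z["R"],t=z["t"])
for n in("top","side"):
    p,d,c=load(n); print(n,"campos",-c["R"].T@c["t"],c["intrinsics"][0,0])
    P=cloud(c,d,d>0)
    # tote rim
    s=P[(abs(P[:,2]-70)<5)&(P[:,0]>420)&(P[:,0]<740)&(abs(P[:,1]-20)<150)]
    r=cv2.minAreaRect(s[:,:2].astype(np.float32)); print("rim",r,len(s),s[:,2].mean())
    s=P[(P[:,2]>26)&(P[:,2]<40)&(P[:,0]>280)&(P[:,0]<560)&(P[:,1]>190)&(P[:,1]<420)]
    print("tray",cv2.minAreaRect(s[:,:2].astype(np.float32)),len(s))
    s=P[(P[:,2]>8)&(P[:,2]<90)&(P[:,0]>415)&(P[:,0]<620)&(P[:,1]>-400)&(P[:,1]<-240)]
    h=s[(s[:,2]>45)]
    print("handle",len(h),np.median(h,0),h.min(0),h.max(0))
    u,S,v=np.linalg.svd(h-h.mean(0),full_matrices=False); print(v[0],h.mean(0))
    print("scoop rect",cv2.minAreaRect(s[:,:2].astype(np.float32)))
    s=P[(P[:,2]>10)&(P[:,2]<34)&(P[:,0]>475)&(P[:,0]<705)&(P[:,1]>-60)&(P[:,1]<105)]
    for k in s[::12]: print(k,end=' ')
E
```

```text
top campos [ 447.2 -161.5 1151.2] 405.5994342656034
rim ((588.2251586914062, 16.22857666015625), (250.2641143798828, 190.6258087158203), 10.176071166992188) 1073 69.72815434468606
tray ((425.2659606933594, 301.5130920410156), (158.57339477539062, 206.2253875732422), 78.92178344726562) 648
handle 210 [ 573.7 -349.7   61.7] [ 531.  -368.7   45.3] [ 609.4 -333.8   77.7]
[-0.9  0.3 -0.4] [ 573.2 -350.    60.4]
scoop rect ((533.2286376953125, -329.73968505859375), (121.64690399169922, 162.52322387695312), 80.47716522216797)
[704.6  26.3  33. ] [699.4  57.8  28. ] [703.4  26.6  12.9] [699.7  48.9  14.8] [696.1  74.2  15.6] [693.5  86.1  13.1] [684.1 -12.7  25.9] [682.6 -20.6  20.4] [675.7  -7.2  24.8] [672.7 -18.8  26.4] [667.3 -13.   24.1] [640.1  61.9  24.7] [634.4  70.3  23.6] [631.8  61.8  23.4] [625.7  72.6  24.8] [623.4  58.8  23.2] [587.6 103.5  30. ] [570.9 100.   30.2] [571.2 -47.2  28.4] [569.5 -54.9  20.3] [563.3 -32.7  21.3] [560.2 -36.   24.7] [557.1 -42.1  28.9] [554.9 -50.   24. ] [547.9  28.2  22.5] [542.   42.   22.2] [538.7  35.1  29.4] [536.4  32.9  25.1] [533.7  30.2  2
[... 946 characters left out ...]
 [565.2 -46.8  27.5] [558.7 -43.9  30.6] [559.  -43.8  26.1] [561.8 -38.4  24.8] [558.  -34.3  27.2] [556.9 -32.9  24.9] [695.   63.   10.1] [692.2  78.4  22.5] [690.4  80.4  21.3] [690.7  94.2  25.7] [635.   64.7  25.9] [629.   63.2  24.7] [622.6  62.1  24.2] [619.9  61.5  21.3] [476.1 -51.6  15.3] [627.4  74.3  15.1] [540.1  31.2  26.7] [528.2  24.6  25.1] [530.9  40.9  31. ] [528.7  32.6  19.8] [537.5  43.4  15.1] [523.2  39.1  17.9] [563.4 102.6  30.1] [557.2 102.2  26.1] [542.2 101.6  33.7] [559.6 102.2  10.8] [539.3 102.4  23.7] [538.3  97.2  14.5] [533.6  98.3  15.3] [530.2  95.1  10.2] [508.2  94.   23.6] [501.7  93.4  24.1] [494.7  89.9  22. ] [482.4  91.1  29.7] [485.1  89.6  16.7]
```

The top view shows the tote at about (220,190) with 4 knobs. The middle scoop is at (346,231) with its handle pointing away from the robot, and the tray is at (119,248). The side view agrees. I'll tip the tote by its far end first.

```bash
cat >> h.py <<'E'
from scipy.spatial.transform import Rotation as Ro
def rpy(R): return list(R.as_euler("xyz",degrees=True))
DOWN=Ro.from_euler("x",180,degrees=True)
def rz(a): return Ro.from_euler("z",a,degrees=True)
def tcp_of(g,T): return list(np.array(g)+T.apply([0,0,m.pinch_z]))
def best_down(g,yaws):
    q0=np.array(m.get_qpos()); o=[]
    for y in yaws:
        T=rz(y)*DOWN; q=m.inverse_kinematics(tcp_of(g,T),rpy(T))
        if q is not None: o.append((np.abs(np.array(q)-q0).max(),y,np.round(q)))
    o.sort(key=lambda a:a[0]); print(o); return o[0][1]
def tip(C,yaw,gl,pl,th,ph,toolyaw,hold=1.0,n=6,v=110,vd=110):
    """C tote centre (35 high); gl grasp pt, pl pivot pt in tote frame; th about x, ph about y (rad) as functions of s"""
    R0=rz(yaw); T0=rz(toolyaw)*DOWN; piv=np.array(C)+R0.apply(pl)
    def pose(s):
        R=R0*Ro.from_euler("y",ph(s))*Ro.from_euler("x",th(s))
        return tcp_of(piv+R.apply(np.array(gl)-pl),R*R0.inv()*T0),rpy(R*R0.inv()*T0)
    ss=np.linspace(0,1,n+1)
    for s in ss: assert m.inverse_kinematics(*pose(s)) is not None,s
    p0,o0=pose(0)
    m.goto([p0[0],p0[1],p0[2]+70],o0)
    m.grip(40); m.move_l(p0,o0,speed=150); m.grip(0,60)
    print("w",m.get_gripper_width(),m.get_grasp_force())
    for s in ss[1:]: m.move_l(*pose(s),speed=v)
    print("up",m.get_time_s(),m.get_contact_force()); m.hold(hold)
    p=m.capture("side")[0]
    for s in ss[-2::-1]: m.move_l(*pose(s),speed=vd)
    m.grip(40); m.move_l([p0[0],p0[1],p0[2]+70],o0,speed=250)
    print("done",m.get_time_s()); return p
E
python3 - <<'E'
from h import *
np.set_printoptions(precision=1,suppress=True)
C=np.array([587,16.4,35]); y=10.1
g=C+rz(y).apply([120.5,0,29])
ty=best_down(g,[y+90,y-90])
p=tip(C,y,[120.5,0,29],np.array([-120,0,-35.]),lambda s:0,lambda s:-0.45*s,ty,hold=.7)
save(p,"tip1.png")
p,d,c=cap("top"); save(p,"top1.png")
P=cloud(c,d,d>0); s=P[(abs(P[:,2]-70)<5)&(P[:,0]>420)&(P[:,0]<740)&(abs(P[:,1]-20)<150)]
print(cv2.minAreaRect(s[:,:2].astype(np.float32)),len(s))
E
```

```text
[(np.float64(78.47014204867295), 100.1, array([ -3.,  37.,  80.,   0.,  63., -13.])), (np.float64(173.9453505783382), -79.9, array([ -3.,  37.,  80.,  -0.,  63., 167.]))]
w 0.21136121095465807 0.0
up 7.5833 [ 0.6 -0.9 -0.2]
done 11.4417
((588.4563598632812, 15.969009399414062), (250.43418884277344, 189.83047485351562), 10.264697074890137) 791
```

```bash
python3 - <<'E'
from h import *
np.set_printoptions(precision=2,suppress=True)
C=np.array([587,16.4,35]); y=10.1
g=C+rz(y).apply([120.5,0,29]);print(g)
print(m.get_tcp_pos(),m.get_tool_rot(),m.get_qpos(),m.get_gripper_width())
a=cv2.imread("pics/tip1.png");b=cv2.imread("pics/top1.png")
cv2.imwrite("pics/v1.png",np.hstack([cv2.resize(a[100:350,100:400],(400,333)),cv2.resize(b[100:300,120:360],(400,333))]))
E
```

```text
[705.63  37.53  64.  ]
[705.28  37.55 115.15] [-179.98   -0.    100.1 ] [ -2.55  32.83  76.56  -0.    70.63 -12.65] 39.54696605150346
```

View pics/v1.png

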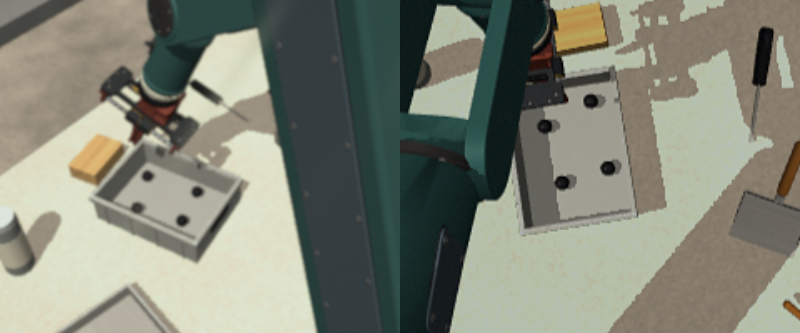

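```bash
python3 - <<'E'
from h import *
np.set_printoptions(precision=2,suppress=True)
p=m.get_tcp_pos(); w=m.capture("wrist")[0]; save(w,"w1.png")
m.move_l([p[0],p[1],45.3]); print(m.get_tcp_pos(),m.get_contact_force())
a=m.capture("side")[0]
for o in(25,15,8):
    m.grip(o,60); print(o,m.get_gripper_width(),m.get_grasp_force(),m.get_contact_force())
b=m.capture("side")[0]
f=lambda a:cv2.resize(a[170:290,130:290],(400,300))
save(np.vstack([np.hstack([f(a),f(b)]),np.hstack([cv2.resize(w,(400,300))]*2)]),"v2.png")
E
```

```text
[705.25  37.56  45.02] [0.16 0.18 0.74]
25 25.031303616690426 0.0 [ 0.02  0.34 -0.37]
15 15.022617747776913 0.0 [-0.67 -0.95 -0.21]
8 8.105672029145436 0.0 [-0.26 -0.55 -0.55]
```

View pics/v2.png

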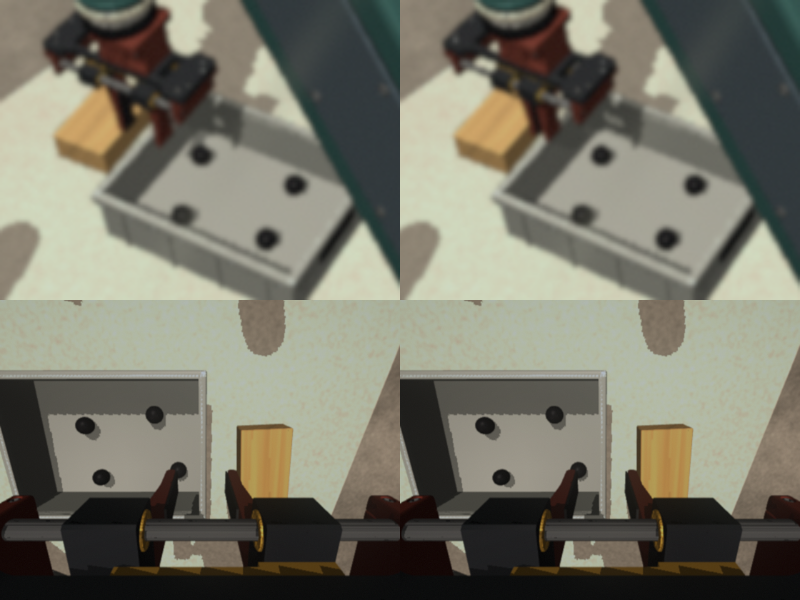

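The crops show the fingers straddling near the far rim without touching it. I'll check the geometry against the wrist depth.

```bash
python3 - <<'E'
from h import *
np.set_printoptions(precision=1,suppress=True)
a=m.capture("top"); c=m.calibration("top")
P=cloud(c,a[1],a[1]>0); s=P[(P[:,0]>660)&(P[:,0]<760)&(P[:,1]>0)&(P[:,1]<80)&(P[:,2]<140)&(P[:,2]>60)]; 
print("top near grasp",s[::max(1,len(s)//25)])
p=m.get_tcp_pos(); m.grip(40); m.move_l([p[0],p[1],115.3],speed=300)
p,d,c=cap("wrist"); print(c["t"],-np.array(c["R"]).T@c["t"],np.array(c["R"])); P=cloud(c,d,d>0)
s=P[(abs(P[:,2]-70)<6)&(P[:,0]>420)&(P[:,0]<745)&(abs(P[:,1]-20)<150)]
print(len(s),s.min(0),s.max(0),cv2.minAreaRect(s[:,:2].astype(np.float32)))
for v in (350,358,365,368,372): 
  for u in (60,150,240,283,288,292): print(v,u,d[v,u],back(c,d,np.array([u]),np.array([v])))
E
```

```text
top near grasp [[715.3   9.7  71.1]
 [716.3   7.6  67.3]
 [716.3   4.8  67.4]
 [715.6   1.6  70.7]
 [712.3  14.9  71.7]
 [713.9  13.2  65.2]
 [712.4   9.5  71.7]
 [712.7   6.9  70.7]
 [713.3   4.5  68.6]
 [712.8   1.5  70.6]
 [710.1  12.5  69.4]
 [710.4   9.9  68.5]
 [710.7   7.3  67.6]
 [711.    4.8  66.7]
 [710.7   1.8  68. ]
 [707.2  12.3  70. ]
 [707.1   9.4  70.8]
 [708.3   7.5  66.2]
 [708.    4.5  67.5]
 [708.7   2.2  64.9]
 [706.4  13.5  61.8]
 [706.7  10.9  60.7]
 [706.8   5.4  61. ]]
[-703.3  -98.   295.2] [693.5 112.4 312.7] [[ 1.   0.2  0. ]
 [ 0.2 -0.9  0.3]
 [ 0.1 -0.3 -1. ]]
7562 [465.8 -91.   64. ] [727.9 131.6  71.9] ((588.4349365234375, 17.4111328125), (250.05453491210938, 187.65936279296875), 10.16542911529541)
350 60 96.945465 [[634.   28.2 232.7]]
350 150 69.431114 [[671.9  55.8 255.4]]
350 240 381.6248 [[ 691.  -177.7   -1.9]]
350 283 380.49533 [[ 746.2 -167.    -0.8]]
350 288 380.6151 [[ 752.6 -165.9   -0.9]]
350 292 380.42325 [[ 757.7 -164.9   -0.7]]
358 60 96.9787 [[634.4  25.6 233.4]]
358 150 70.35699 [[672.   53.3 255.2]]
358 240 381.92175 [[ 692.8 -187.8  
[... 176 characters left out ...]
5 150 71.84938 [[671.8  50.4 254.5]]
365 240 385.96802 [[ 694.3 -199.8    0.1]]
365 283 387.63522 [[ 750.5 -191.    -1.1]]
365 288 386.98505 [[ 757.  -189.4   -0.6]]
365 292 386.02448 [[ 762.  -187.7    0.2]]
368 60 95.69251 [[635.8  23.7 235.3]]
368 150 72.35534 [[671.8  49.2 254.3]]
368 240 389.0388 [[ 695.  -206.    -1.3]]
368 283 388.2383 [[ 751.3 -195.3   -0.5]]
368 288 387.58185 [[ 757.7 -193.6    0. ]]
368 292 388.7563 [[ 763.2 -193.6   -0.9]]
372 60 95.37998 [[636.2  22.7 236. ]]
372 150 71.84538 [[672.1  48.8 255. ]]
372 240 390.58386 [[ 695.9 -212.3   -1.1]]
372 283 390.6035 [[ 752.6 -202.2   -0.9]]
372 288 390.6219 [[ 759.1 -201.1   -0.9]]
372 292 389.6376 [[ 764.2 -199.3   -0.1]]
```

```bash
python3 - <<'E'
from h import *
np.set_printoptions(precision=1,suppress=True)
t=np.array(m.get_tcp_pos()); T=Ro.from_euler("xyz",m.get_tool_rot(),degrees=True)
for n in("wrist","side"):
    p,d,c=cap(n); P=cloud(c,d,d>0); L=T.inv().apply(P-t)
    s=L[(abs(L[:,0])<25)&(abs(L[:,1])<45)&(abs(L[:,2])<90)&(P[:,2]>76)]
    print(n,len(s)); 
    for lo in range(-80,40,10):
        q=s[(s[:,2]>=lo)&(s[:,2]<lo+10)]
        if len(q): print(lo,len(q),q.min(0),q.max(0))
E
```

```text
wrist 3225
-80 760 [ -9.9 -30.7 -80. ] [ 11.8  32.2 -70. ]
-70 582 [-10.2 -29.3 -70. ] [ 11.6  30.6 -60. ]
-60 461 [-10.3 -28.2 -60. ] [ 11.7  29.6 -50. ]
-50 389 [-10.1 -28.1 -50. ] [ 11.5  29.6 -40. ]
-40 220 [-10.7 -28.  -40. ] [ 11.5  29.4 -31.9]
side 259
-80 45 [ -9.3 -36.7 -79.7] [ 11.7  25.9 -70. ]
-70 47 [-11.9 -35.2 -69.4] [ 12.   25.9 -60. ]
-60 43 [-10.1 -35.3 -60. ] [ 12.1  25.4 -50. ]
-50 50 [-13.9 -33.6 -49.8] [ 12.1  25.7 -40. ]
-40 32 [ -9.8 -33.2 -39.9] [ 11.8  24.6 -32.5]
-30 1 [  5.9  20.5 -27.3] [  5.9  20.5 -27.3]
```

Both depth views put the real fingertips about 32 mm short of the reported TCP, so the grasp point is about 51 mm behind it. I'll correct for that and retry.

```bash
sed -i 's/m\.pinch_z/PZ/; s/^DOWN=/PZ=51.0\nDOWN=/' h.py
python3 - <<'E'
import re
s=open('h.py').read()
s=s.replace('''    print("w",m.get_gripper_width(),m.get_grasp_force())
''','''    print("w",m.get_gripper_width(),m.get_grasp_force(),m.get_contact_force())
    assert m.get_gripper_width()>6
''')
open('h.py','w').write(s)
E
python3 - <<'E'
from h import *
np.set_printoptions(precision=1,suppress=True)
C=np.array([588,16.6,35]); y=10.1
p=tip(C,y,[120.5,0,29],np.array([-120,0,-35.]),lambda s:0,lambda s:-0.45*s,100.1,hold=.6,v=150,vd=130)
b,d,c=cap("top")
P=cloud(c,d,d>0); s=P[(abs(P[:,2]-70)<5)&(P[:,0]>420)&(P[:,0]<740)&(abs(P[:,1]-20)<150)]
print(cv2.minAreaRect(s[:,:2].astype(np.float32)),len(s))
save(np.hstack([cv2.resize(p[100:350,100:400],(400,333)),cv2.resize(b[100:300,120:360],(400,333))]),"v3.png")
E
```

```text
w 8.683836907771795 60.00141441822052 [-0.2 -0.4  3.1]
up 18.0333 [1.5 1.1 0.2]
done 21.5417
((588.135498046875, 16.19957733154297), (250.70553588867188, 190.04159545898438), 10.106511116027832) 740
```

View pics/v3.png

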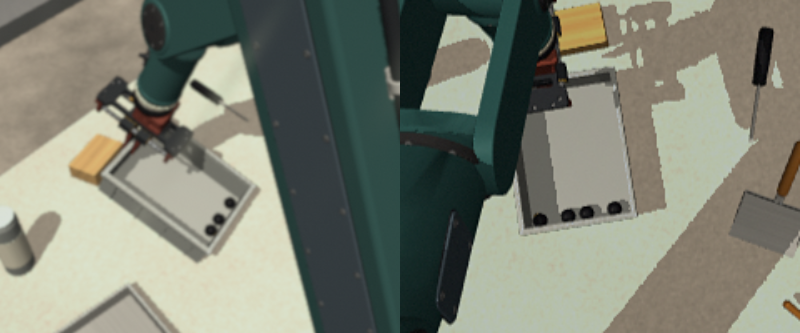

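Worked: all four knobs lie along the near end (right crop, row about 215) and the tote is flat in its old place. Next is the side tip, gripping the right wall.

```bash
python3 - <<'E'
from h import *
np.set_printoptions(precision=1,suppress=True)
C=np.array([588,16.4,35]); y=10.1
ty=best_down(C+rz(y).apply([0,-90.5,29]),[y,y+180])
p=tip(C,y,[0,-90.5,29],np.array([-120,90,-35.]),lambda s:-0.45*s,lambda s:-0.2*min(1,1.6*s),ty,hold=.6,n=5,v=150,vd=130)
b,d,c=cap("top")
P=cloud(c,d,d>0); s=P[(abs(P[:,2]-70)<5)&(P[:,0]>420)&(P[:,0]<740)&(abs(P[:,1]-20)<150)]
print(cv2.minAreaRect(s[:,:2].astype(np.float32)),len(s))
s=P[(P[:,0]>380)&(P[:,0]<640)&(P[:,1]>-420)&(P[:,1]<-230)]; np.save("scoop.npy",s)
save(np.hstack([cv2.resize(p[100:350,100:400],(400,333)),cv2.resize(b[100:300,120:360],(400,333))]),"v4.png")
h=s[s[:,2]>8]
for lo in (40,45,50,55,60,65,70,75): q=h[(h[:,2]>=lo)&(h[:,2]<lo+5)&(h[:,0]>520)]; print(lo,len(q),q.mean(0) if len(q) else 0)
w,d,c=cap("wrist");P=cloud(c,d,d>0); q=P[(P[:,0]>380)&(P[:,0]<640)&(P[:,1]>-420)&(P[:,1]<-230)&(P[:,2]>8)];print("wrist sees",len(q))
E
```

```text
[(np.float64(79.16002504190844), 10.1, array([-13.,  33.,  95.,  -0.,  52.,  67.])), (np.float64(100.83997495809153), 190.1, array([ -13.,   33.,   95.,   -0.,   52., -113.]))]
w 8.977895779694354 60.00231385231018 [-0.4  1.2  6.1]
up 25.8083 [ 1.  -1.2 -3.2]
done 29.1833
((585.7579345703125, 14.854812622070312), (247.9306182861328, 189.97109985351562), 10.215999603271484) 260
40 31 [ 534.3 -337.3   42.8]
45 30 [ 547.5 -340.4   47.5]
50 32 [ 556.  -344.5   52.2]
55 35 [ 570.2 -347.7   57.7]
60 36 [ 578.  -352.3   62.5]
65 32 [ 588.1 -354.4   67.7]
70 35 [ 596.6 -359.    72.2]
75 6 [ 599.  -357.7   75.9]
wrist sees 209
```

View pics/v4.png

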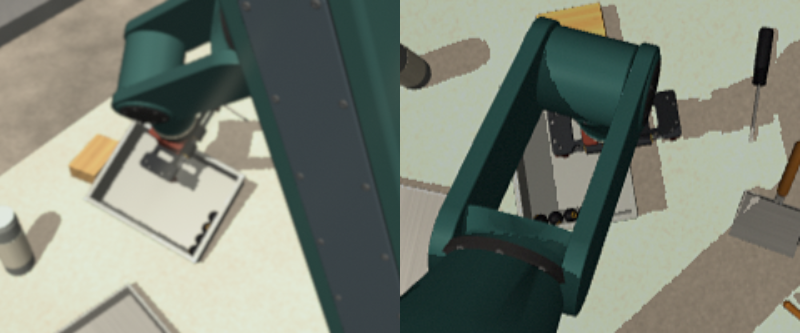

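Knobs are at the near-left corner, though the top view is partly hidden by the arm, so I'll recheck later. Moving over the scoop for a close measurement.

```bash
cat >> h.py <<'E'
def stool(yaw,pitch,flip): # pitch>0: mouth down; scoop frame yaw
    S=rz(yaw)*Ro.from_euler("y",-pitch,degrees=True)
    return S, S*Ro.from_euler("y",-24,degrees=True)*rz(180*flip)*DOWN
def lip_pose(lip,yaw,pitch,flip,G=(130,0,44)):
    S,T=stool(yaw,pitch,flip); return tcp_of(np.array(lip)+S.apply(G),T),rpy(T)
E
python3 - <<'E'
from h import *
np.set_printoptions(precision=1,suppress=True)
for f in (0,1):
    for nm,l,yw,pt in(("grasp",(447,-305,0),-19,0),("scoop",(490,60,5),10,5),("back",(490,60,20),10,-22),("lift",(520,60,120),10,-22),("dump",(425,290,60),10,40),("dump2",(425,290,60),30,45),("dump3",(425,290,60),-10,40)):
        q=m.inverse_kinematics(*lip_pose(l,yw,pt,f)); print(f,nm,None if q is None else np.round(q))
T=rz(-19)*DOWN
q=[m.inverse_kinematics(tcp_of([520,-345,170],rz(a)*DOWN),rpy(rz(a)*DOWN)) for a in(-19,161)]
print(m.get_qpos(),q)
i=int(np.argmin([abs(a[5]-m.get_qpos()[5]) if a else 1e3 for a in q])); 
m.set_joints(q[i]); m.grip(50)
p,d,c=cap("wrist"); save(p,"w2.png"); np.savez("w2.npz",p=p,d=d,K=c["intrinsics"],R=c["R"],t=c["t"])
for r in m.masks_of("wrist","scoop_grip")[:3]:
    P=cloud(c,d,r["pixels"]); print(r["p"],r["pixels"].sum(),np.median(P,0),P.min(0),P.max(0))
b,d,c=cap("top"); save(b,"top2.png"); np.savez("t2.npz",p=b,d=d,K=c["intrinsics"],R=c["R"],t=c["t"])
for r in m.masks_of("top","knob0"): P=cloud(c,d,r["pixels"]); print("k",r["p"],np.median(P,0))
save(np.hstack([cv2.resize(p,(440,330)),cv2.resize(b[100:300,140:340],(330,330))]),"v5.png")
print(m.get_time_s())
E
```

```text
0 grasp [-42.  33. 108.  29.  20.  41.]
0 scoop None
0 back [ 1. 37. 95.  0. 45. 81.]
0 lift [ 1. 32. 88.  0. 59. 81.]
0 dump None
0 dump2 None
0 dump3 None
1 grasp [ -42.   33.  108.   29.   20. -139.]
1 scoop None
1 back [  1.  37.  95.   0.  45. -99.]
1 lift [  1.  32.  88.   0.  59. -99.]
1 dump None
1 dump2 None
1 dump3 None
[-13.4  27.5  92.1  -0.   60.6  66.5] [array([-39.9,  26.3,  87.9,  -0. ,  65.8,  69.1]), array([ -39.9,   26.3,   87.9,    0. ,   65.8, -110.9])]Traceback (most recent call last):
  File "<stdin>", line 9, in <module>
ValueError: The truth value of an array with more than one element is ambiguous. Use a.any() or a.all()
```

```bash
sed -i 's/def stool(yaw,pitch,flip):/BETA=0.\ndef stool(yaw,pitch,flip):/; s/"y",-24,degrees/"y",-BETA,degrees/' h.py
python3 - <<'E'
from h import *
np.set_printoptions(precision=1,suppress=True)
for f in (0,1):
    for nm,l,yw,pt in(("grasp",(447,-305,0),-19,0),("scoop",(490,60,5),10,6),("back",(490,60,20),10,-22),("lift",(520,60,120),10,-22),("dump",(425,300,60),200,45),("dump2",(425,300,60),260,45),("dump3",(425,300,60),-45,45),("carry",(425,300,150),230,-20),("dump4",(425,300,60),230,45)):
        q=m.inverse_kinematics(*lip_pose(l,yw,pt,f)); print(f,nm,None if q is None else np.round(q))
T=rz(-19)*DOWN
m.goto(tcp_of([520,-345,170],T),rpy(T)); m.grip(50)
p,d,c=cap("wrist"); save(p,"w2.png"); np.savez("w2.npz",p=p,d=d,K=c["intrinsics"],R=c["R"],t=c["t"])
for r in m.masks_of("wrist","scoop_grip")[:3]:
    P=cloud(c,d,r["pixels"]); print(r["p"],r["pixels"].sum(),np.median(P,0),P.min(0),P.max(0))
b,d,c=cap("top"); save(b,"top2.png"); np.savez("t2.npz",p=b,d=d,K=c["intrinsics"],R=c["R"],t=c["t"])
for r in m.masks_of("top","knob0"): P=cloud(c,d,r["pixels"]); print("k",r["p"],np.median(P,0))
np.save("smask.npy",max([r["pixels"] for r in m.masks_of("top","scoop_grip") if abs(r["at"][0]*560-346)<25],key=lambda a:a.sum(),default=np.zeros(1)))
save(np.hstack([cv2.resize(p,(440,330)),cv2.resize(b[100:300,140:340],(330,330))]),"v5.png")
print(m.get_time_s())
E
```

```text
0 grasp [-37.  38.  87.  -0.  55.  72.]
0 scoop [ 1. 31. 99.  1. 44. 80.]
0 back [ 3. 48. 74. -3. 80. 84.]
0 lift [ 3. 44. 66. -3. 92. 83.]
0 dump [ 26.  38.  80.   4. 106. -85.]
0 dump2 [  41.   36.   85.  -26.   96. -123.]
0 dump3 [  49.   26.  106.  -51.   64. -145.]
0 carry [   7.    4.  131.   26.   33. -154.]
0 dump4 [  34.   38.   80.  -12.  105. -105.]
1 grasp [ -37.   38.   87.    0.   55. -108.]
1 scoop [   1.   31.   99.    1.   44. -100.]
1 back [  3.  48.  74.  -3.  80. -96.]
1 lift [  3.  44.  66.  -3.  92. -97.]
1 dump [ 26.  38.  80.   4. 106.  95.]
1 dump2 [ 41.  36.  85. -26.  96.  57.]
1 dump3 [ 49.  26. 106. -51.  64.  35.]
1 carry [  7.   4. 131.  26.  33.  26.]
1 dump4 [ 34.  38.  80. -12. 105.  75.]
0.86 8442 [ 496.1 -337.4    2.4] [ 420.6 -384.8   -2.6] [ 611.5 -258.1  155. ]
0.52 306 [ 345.3 -350.2   44.3] [ 315.4 -366.3   -0.7] [ 501.5 -338.4  212.6]
k 0.6 [488.5 -10.5  25.1]
k 0.58 [477.7  39.1  24.1]
k 0.56 [483.6  14.2  25. ]
k 0.44 [471.9  64.6  25.5]
31.0417
```

View pics/v5.png

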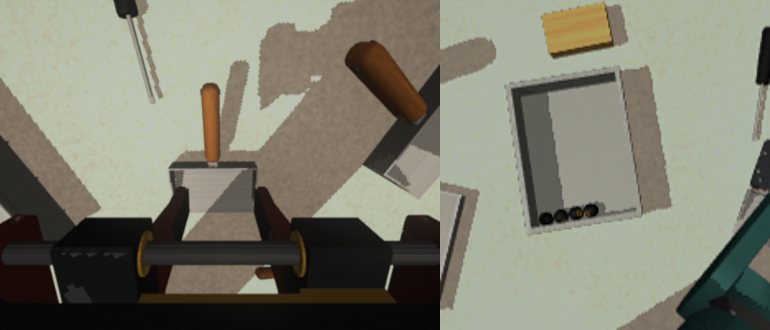

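The wrist view shows the target scoop with its handle at (210,120), lined up with the tool. In the right crop all four knobs form a row along the near end from the left corner. Fitting the scoop pose.

```bash
python3 - <<'E'
from h import *
np.set_printoptions(precision=2,suppress=True)
def load(n):
    z=np.load(n); return z["p"],z["d"],dict(intrinsics=z["K"],R=z["R"],t=z["t"])
p,d,c=load("w2.npz"); P=cloud(c,d,d>0)
P=P[(P[:,0]>420)&(P[:,0]<625)&(P[:,1]>-400)&(P[:,1]<-240)&(P[:,2]<85)]
h=P[(P[:,2]>40)&(P[:,0]>530)]; 
for lo in range(530,620,10):
    q=h[(h[:,0]>=lo)&(h[:,0]<lo+10)]
    if len(q): print(lo,len(q),q.mean(0),q.min(0)[1:],q.max(0)[1:])
u,s,v=np.linalg.svd(h[:,:2]-h[:,:2].mean(0),full_matrices=False); print("handle yaw",np.degrees(np.arctan2(v[0,1],v[0,0])))
w=P[(P[:,2]>28)&(P[:,2]<40)&(P[:,0]<545)]; print("wall",len(w),w.min(0),w.max(0))
u,s,v=np.linalg.svd(w[:,:2]-w[:,:2].mean(0),full_matrices=False); print("wall yaw",np.degrees(np.arctan2(v[0,1],v[0,0])),w.mean(0),s)
q=P[(P[:,2]>6)]; print(cv2.minAreaRect(q[:,:2].astype(np.float32)))
p,d,c=load("t2.npz"); P=cloud(c,d,d>0)
s=P[(abs(P[:,2]-70)<5)&(P[:,0]>420)&(P[:,0]<740)&(abs(P[:,1]-20)<150)]
print("tote",cv2.minAreaRect(s[:,:2].astype(np.float32)),len(s))
s=P[(P[:,2]>26)&(P[:,2]<40)&(P[:,0]>280)&(P[:,0]<560)&(P[:,1]>190)&(P[:,1]<420)]
print("tray",cv2.minAreaRect(s[:,:2].astype(np.float32)))
mk=np.load("smask.npy")
if mk.ndim==2:
    q=cloud(c,d,mk); q=q[q[:,2]<33]; q=q[q[:,0]<530]; print("pan",cv2.minAreaRect(q[:,:2].astype(np.float32)))
E
```

```text
530 167 [ 535.35 -338.51   43.83] [-348.66   40.02] [-329.1    48.68]
540 197 [ 545.16 -341.57   48.05] [-351.98   41.36] [-330.78   51.88]
550 219 [ 555.09 -344.77   52.53] [-355.63   44.91] [-333.67   57.4 ]
560 240 [ 565.04 -348.24   57.31] [-359.01   48.93] [-336.44   62.18]
570 267 [ 575.01 -351.56   61.83] [-362.65   53.4 ] [-339.55   66.55]
580 289 [ 585.01 -354.76   66.55] [-365.29   51.5 ] [-343.36   71.64]
590 316 [ 595.15 -358.24   71.36] [-369.65   62.74] [-346.8    75.62]
600 284 [ 604.51 -360.26   70.63] [-370.16   59.51] [-349.78   76.04]
610 18 [ 610.73 -359.26   63.43] [-363.7    60.76] [-355.23   66.55]
handle yaw 161.28094291281803
wall 646 [ 476.75 -384.81   28.01] [ 544.05 -269.89   39.93]
wall yaw 71.64131332199864 [ 513.79 -331.24   32.78] [885.77 191.72]
((533.486328125, -329.8257751464844), (121.55196380615234, 168.0725555419922), 81.15481567382812)
tote ((586.4078369140625, 15.451805114746094), (250.34542846679688, 190.1277313232422), 10.435649871826172) 1067
tray ((425.4675598144531, 302.079833984375), (158.65528869628906, 205.9555206298828), 79.04707336425781)
pan ((477.5062561035156, -317.82708740234375), (116.4341812133789, 83.25590515136719), 71.34632110595703)
```

```bash
cat >> h.py <<'E'
C=np.array([587,16,0.]);TY=10.2;F=1
def tl(x,y,z): return C+rz(TY).apply([x,y,z])
def go(lip,yaw,pitch,speed=150): m.move_l(*lip_pose(lip,yaw,pitch,F),speed=speed)
E
python3 - <<'E'
from h import *
np.set_printoptions(precision=1,suppress=True)
L=np.array([440.3,-305.6,0]); Y=-18.6
chk=[(L,Y,0),(tl(-68,25,110),TY,8),(tl(-68,25,4),TY,8),(tl(-114,25,4),TY,8),(tl(-114,25,4),TY,0),(tl(-110,25,40),TY,-20),(tl(-90,25,130),TY,-20),((460,180,140),-20,-18),((430,292,100),-50,-15),((430,292,42),-50,0),((430,292,20),-50,25),((430,292,12),-50,40)]
for a in chk:
    q=m.inverse_kinematics(*lip_pose(*a,F)); print(None if q is None else np.round(q))
    assert q is not None
m.goto(*lip_pose(L+[0,0,60],Y,0,F)); m.grip(50)
go(L,Y,0,150); m.grip(0,60); print("grip",m.get_gripper_width(),m.get_contact_force())
assert 15<m.get_gripper_width()<24
go(L+[0,0,110],Y,0,200)
m.goto(*lip_pose(tl(-68,25,110),TY,8,F))
go(tl(-68,25,14),TY,8,150)
f0=np.array(m.get_contact_force()); print(f0)
for z in np.arange(12,-1,-1.5):
    go(tl(-68,25,z),TY,8,40); f=np.array(m.get_contact_force())-f0; print(z,f)
    if f[2]>4: break
p,d,c=cap("top"); save(p,"top3.png"); s,_,_=cap("side")
save(np.hstack([cv2.resize(s[150:300,130:310],(400,333)),cv2.resize(p[120:260,160:330],(400,333))]),"v6.png")
print(m.get_time_s())
E
```

```text
[ -38.   37.   88.    0.   54. -109.]
[  -3.   24.   93.    2.   56. -104.]
[  -3.   31.   98.    3.   43. -105.]
[  -4.   29.  104.    3.   40. -106.]
[  -2.   33.   97.   -0.   50. -103.]
[ -0.  44.  78.  -4.  77. -99.]
[  0.  40.  72.  -3.  88. -99.]
[  2.  35.  79.   7.  83. -70.]
[  5.  29.  96.  14.  64. -42.]
[ 13.  27. 102.   0.  51. -27.]
[ 33.  26. 106. -33.  50.  15.]
[ 45.  30. 106. -48.  59.  36.]
grip 18.433493248658493 [-0.6  0.4  3.4]
[-0.9  0.7 -1. ]
12.0 [ 1.1 -0.8 -0.9]
10.5 [ 0.2 -0.5 -1.1]
9.0 [ 0.4 -1.4 -1.2]
7.5 [ 0.2 -1.1 -1.8]
6.0 [ 0.9 -0.2 -1.5]
4.5 [ 2.1 -0.4  1. ]
3.0 [1.8 0.6 5.8]
39.8667
```

View pics/v6.png

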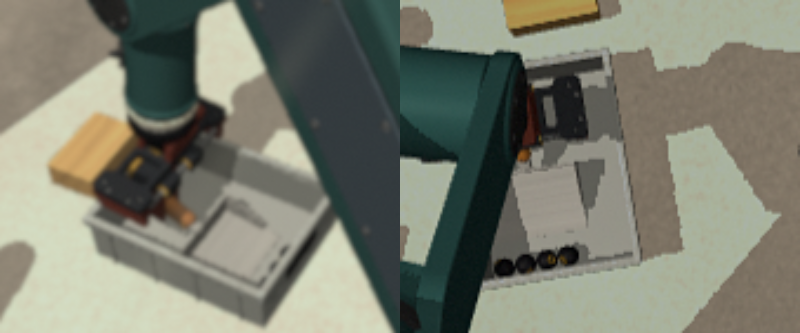

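Side and top views show the scoop flat in the tote behind the row of knobs, with its mouth covering the row. Pushing in now.

```bash
python3 - <<'E'
from h import *
np.set_printoptions(precision=1,suppress=True)
xd=rz(TY).apply([1,0,0]); x=-68
for x in (-80,-92,-99,-105,-109,-112,-114,-116,-118):
    go(tl(x,25,3.6),TY,8,80); f=np.array(m.get_contact_force()); print(x,f@xd,f[2])
    if f@xd>9: break
go(tl(x,25,4.0),TY,0,60); print("flat",np.array(m.get_contact_force()))
# mouth up, turning about the pan's back edge
for p,up in((7,1),(14,3),(20,5)):
    a=np.radians(p); go(tl(x+80*(1-np.cos(a))+2,25,4+up+80*np.sin(a)),TY,-p,120)
print(x,m.get_contact_force())
p,d,c=cap("top"); save(p,"top4.png"); s,_,_=cap("side"); np.savez("t4.npz",d=d)
save(np.hstack([cv2.resize(s[150:300,130:310],(400,333)),cv2.resize(p[120:260,160:330],(400,333))]),"v7.png")
print(m.get_time_s())
E
```

```text
-80 0.15266352711416653 4.236622723480176
-92 1.2239608136196785 3.9209295075119193
-99 3.599507215857738 4.213129091230297
-105 3.4441065946353926 4.029224384178653
-109 3.7042554097600924 5.822392027255055
-112 3.7881510842692085 5.078013943966365
-114 5.072256438514241 5.037730450829144
-116 6.379878137543413 4.771244100396331
-118 7.783084723053189 5.261995644323084
flat [ 2.3 -1.   5. ]
-118 [ 0.7 -1.2 -2.8]
43.6
```

View pics/v7.png

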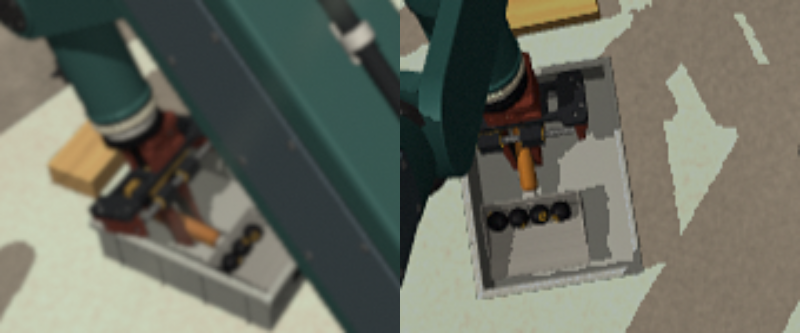

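All four knobs sit in a row at the back of the pan (right crop, about (530,215)). Lifting and carrying to the tray.

```bash
python3 - <<'E'
from h import *
np.set_printoptions(precision=1,suppress=True)
go(tl(-106,25,60),TY,-20,120); go(tl(-104,25,150),TY,-20,180); m.hold(.35)
print(m.get_time_s(),m.get_gripper_width())
for l,yw in(((462,110,150),-5),((452,190,135),-20),((440,255,115),-35),((432,290,90),-50)): go(l,yw,-18,190)
print(m.get_time_s())
b,_,_=cap("top"); save(b,"top5.png")
go((432,290,45),-50,-4,120)
go((432,290,38),-50,8,60); 
for p,z in((13,33),(20,26),(30,18),(40,12)): go((432,290,z),-50,p,40)
m.hold(.3)
a,d,c=cap("top"); s,_,_=cap("side"); print(m.get_time_s())
save(np.hstack([cv2.resize(s[250:420,80:310],(400,333)),cv2.resize(a[170:310,60:230],(400,333))]),"v8.png")
E
```

```text
44.95 18.439896987190412
46.6583
49.8167
```

View pics/v8.png

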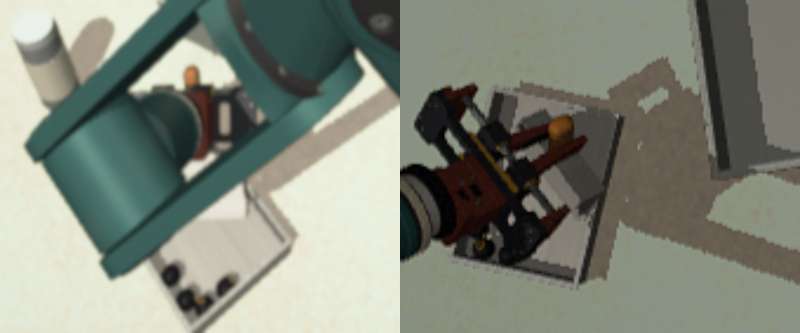

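The knobs are in the tray (side crop, about (170–230, 270–300)). Raising the scoop and laying it back in its old place.

```bash
python3 - <<'E'
from h import *
np.set_printoptions(precision=1,suppress=True)
go((440,282,110),-50,30,150); go((455,265,150),-45,5,200)
L=np.array([440.3,-305.6,0]); Y=-18.6
go((500,60,190),-30,0,350)
m.goto(*lip_pose(L+[0,0,60],Y,0,F)); go(L+[0,0,8],Y,0,150); f0=np.array(m.get_contact_force())
for z in (4,2,1,0,-1):
    go(L+[0,0,z],Y,0,30); f=np.array(m.get_contact_force())-f0; print(z,f)
    if f[2]>4: break
m.grip(60); print("rel",m.get_time_s())
go(L+[0,0,120],Y,0,200)
b,d,c=cap("top"); 
for r in m.masks_of("top","knob0"): P=cloud(c,d,r["pixels"]); print("k",r["p"],r["pixels"].sum(),np.median(P,0))
P=cloud(c,d,d>0)
s=P[(abs(P[:,2]-70)<5)&(P[:,0]>420)&(P[:,0]<740)&(abs(P[:,1]-20)<150)]; print("tote",cv2.minAreaRect(s[:,:2].astype(np.float32)),s[:,2].mean())
print(m.get_time_s(),m.get_contact_force()); save(b,"v9.png")
E
```

```text
4 [-0.7 -0.4  1.2]
2 [-2.  -0.6  0.3]
1 [-1.7 -0.9  1.1]
0 [-0.8  0.3  0.1]
-1 [-1.8  0.8  6.2]
rel 55.9583
k 0.52 42 [353.3 358.2  25.6]
k 0.44 55 [375.2 367.9  23.8]
tote ((576.5457153320312, 14.248687744140625), (250.44247436523438, 190.48345947265625), 10.328285217285156) 69.60769497195496
56.8167 [-0.3 -0.3 -0.5]
```

View pics/v9.png

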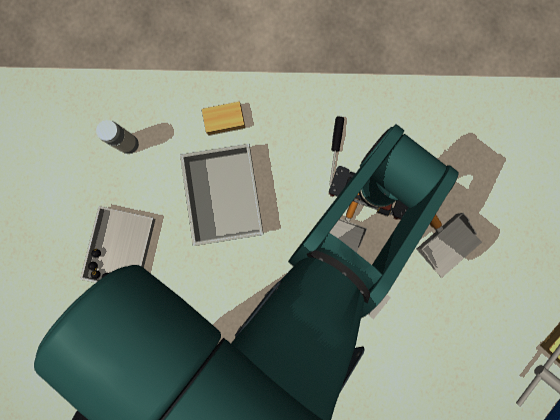

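```bash
python3 - <<'E'
from h import *
np.set_printoptions(precision=1,suppress=True)
p,d,c=cap("side"); print([ (round(r["p"],2),np.median(cloud(c,d,r["pixels"]),0)) for r in m.masks_of("side","knob0")])
w,d,c=cap("wrist"); P=cloud(c,d,d>0); h=P[(P[:,2]>40)&(P[:,2]<90)&(P[:,0]>525)&(P[:,0]<620)&(P[:,1]>-385)&(P[:,1]<-325)]
for lo in range(530,610,20):
    q=h[abs(h[:,0]-lo)<5]
    if len(q): print(lo,len(q),q.mean(0))
print(m.get_time_s())
save(np.hstack([cv2.resize(p[230:420,80:330],(400,333)),cv2.resize(w,(400,333))]),"v10.png")
E
```

```text
[(0.67, array([342.7, 334.2,  23.7])), (0.66, array([368.9, 374.3,  23.1])), (0.56, array([403.7, 366.6,  22.5])), (0.44, array([349. , 364.7,  24. ]))]
530 195 [ 530.4 -336.9   42.4]
550 265 [ 550.  -342.8   50.7]
570 269 [ 570.  -349.5   60.1]
590 269 [ 590.  -356.3   69.6]
56.9667
```

View pics/v10.png

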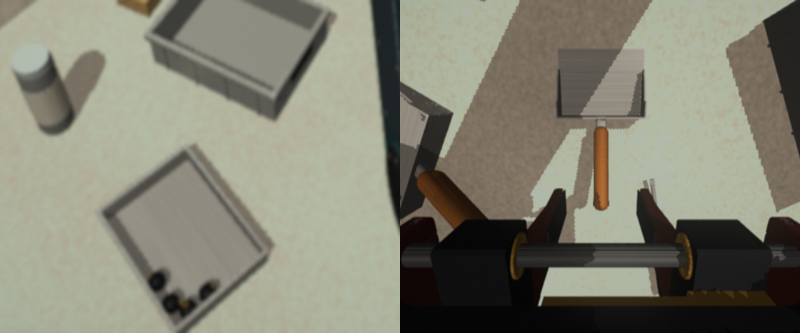

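All four knobs are in the tray, the scoop lies at the same heights as at the start, the tote is flat, and the hand is clear. Handing in.

```bash
python3 -c "
from h import *
print(m.job_done())"
```

```text
the job is handed in; nothing more can be done
None
```

The job is handed in at about 57 s: all four knobs are in the tray, the scoop is lying on the bench, the tote is flat (about 11 mm nearer the robot after the scooping), and the can, screwdriver and offcut look undisturbed in the last pictures; no verdict came back.

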